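# Stow the eraser under the cantilever tray

### The job

Put the pink eraser away in the wooden desk organiser: swing its top tray up and over until it is fully open, lay the eraser in the compartment underneath, then bring the tray back and lower it gently by hand until it is fully closed over the eraser. Keep the sharpener in the tray, and leave the pencil cup and the dish where they stand.

Things in the scene. Friction and masses are not known exactly. Their poses are not given: they have to be found in the camera images.
- organiser: fixed dark-wood desk organiser, open box 160 (its x) x 130 (y) x 34 mm high, walls and floor 4 mm; origin at the centre of its underside, z up. Its empty compartment is 152 x 122 mm, 30 mm deep. A light-wood top tray of same outline lies on its rim, carried by parallel steel arms outside both ends (x = +-83 mm), so it stays level and swings on an arc up and over to the organiser's -y side
- tray_arms (a joint): angle q of the tray's 100 mm arms, rad: 0 closed, 2.09 fully open (stop). The tray is displaced from closed, in organiser axes, by y = 100*(cos(0.436+q)-cos(0.436)), z = 100*(sin(0.436+q)-sin(0.436)) mm: open, 172 mm to -y and 15 mm higher, compartment uncovered. Arms upright at q = 1.13; to either side the tray (about 2 N) sinks by itself to open or closed, lightly damped
- tray_grip (a point): middle of the tray's carrying bar, a round wooden bar 12 mm thick, 152 mm long along the organiser's x between two end plates 22 mm wide (tops 8 mm above the bar's axis). Bar axis 83 mm above the desk when closed, 45 mm above the tray's floor, 25 mm above its rim; free room under and beside it. Axes as the organiser's
- tray_floor (a point): centre of the tray's inner floor (upper face), 38 mm above the desk when closed, in line below tray_grip; axes parallel to the organiser's. The tray is 160 x 130 mm outside, 24 mm high, 4 mm walls and floor; a low cross wall at x = +36 mm parts off the bay holding the sharpener
- eraser_center (a point): centre of the pink rubber eraser, a block 60 (its x) x 25 (its y) x 15 mm (z) with rounded edges, about 30 g, lying flat on the desk with the centre 7.5 mm above it. It fits flat below the closed tray
- eraser: the same eraser; origin at the centre of its underside, same axes
- sharpener_center (a point): centre of a small chrome pencil sharpener, 16 x 25 x 11 mm, loose in the +x bay of the tray
- pencil_cup: matte black plastic pencil cup with pencils, 78 mm across at the rim, 100 mm high (pencils reach about 180 mm), loose on the desk; origin at the centre of its underside
- dish: small white ceramic dish, 84 mm across, 25 mm high, loose on the desk, near the eraser; origin at the centre of its underside
Not all that is in view belongs to the job. Of the things that look like the eraser, the largest one is meant.

How it is judged:
By the outcome, as a careful person would: the job done as asked, in the order asked, and still so for the second after the job is handed in, with the robot touching nothing.
It also fails if it takes over 67 s, if anything falls off the work surface, if the arm or the gripper's body presses on something with over 40 N, if the wrist force passes 120 N, or if a joint passes its speed limit or range.

### The arm

A 6-joint arm with a two-finger parallel gripper is mounted at the origin on the work surface. World frame = base frame: x ahead of the robot, y to its left, z up, the work surface at z = 0. Lengths are in m, angles in rad, forces in N, time in s.
With the tool pointing down it reaches from about 0.35 to 0.85 m from the base axis. Payload 8.1 kg.
Tool frame: the origin (TCP) lies midway between the tips of the shut fingers; the grasp point (between the pads) lies 19 mm behind it; z points along the fingers, y is the line along which they close (so a half turn about z gives the same grasp; the last joint's range is limited). The gripper opens to 85 mm and grips with 20 to 120 N. Pads are 22 mm wide; open, the fingers measure 114 mm over their backs; the gripper's body (76 mm by 85 mm) begins 54 mm behind the grasp point. The pads swing forward as they close: fully open they stand 13 mm farther back than shut.
Start: joints at [1.257, 0.13, 1.488, -0, 1.523, -0.085], TCP at [0.136, 0.584, 0.231] pointing down, gripper open.
Joint ranges: [-2.96, 2.96], [-0.89, 2.26], [0.02, 2.5], [-1.34, 4.48], [0, 2.73], [-2.66, 2.66]. Speed limits (rad/s): [2.39, 2.39, 2.79, 3.14, 3.14, 3.14].

### API

Orientations are given as a unit quaternion [w, x, y, z].
In Python, from rig import arm gives the robot as it stands. Calls block until the motion is done:
- arm.move_pose(position, orientation): joint-space move of the TCP to a pose.
- arm.servo_line(position, rotation=None, max_speed=0.15): straight line of the TCP; rotation=None keeps the orientation; max_speed is the mean speed in m/s.
- arm.move_joints(angles): joint-space move.
- arm.command_gripper(opening): opening from 0.0 (shut) to 1.0 (fully open); the grip force is fixed at half the most; returns when the fingers have stopped.
- arm.dwell(seconds).
- arm.inverse_kinematics(position, orientation): joint angles nearest the present ones, or None.
- arm.get_state(): the state.
- arm.camera(name): name is "side" or "top"; returns the picture (400x640x3 uint8, red, green, blue); there is no depth.
- arm.get_calibration(name): a dict with "intrinsics" (3x3 intrinsics, pixels), "camera_from_world" (4x4, takes a point from world to camera coordinates). Camera axes: x right, y down, z forward; pixel columns grow to the right and rows downward; lengths in m; the calibration is good to about 2 mm. A picture is of the moment at which its call begins. get_calibration takes no time and is no camera call.
A pose or a line that the arm cannot do raises arm.PlanningError and nothing moves.
- arm.finish_job(): hands the job in; it is judged then, once.
Trained networks look in the newest picture that a camera, given by its name, has taken for a name from the list of things; names that differ only in an ending like _2 or _b are one class to them, and where a whole thing is asked for, a point or a joint stands for the part that bears it (a point fixed in the world has none). Each returns a list of dicts, best first, with "confidence" (0 to 1); they miss things now and then, are a little off and sometimes report something else, mostly with a low value. They report only what shows in the picture. A call takes as long as a camera call. They do not tell look-alikes from the thing itself.
- arm.regions_of(camera, name): "pixels" (400x640 bool, what is visible of it) and "rect" ([left, top, right, bottom] in pixels, round what is visible of it).
The state is a dict: "time_s": time; "joints": joint angles; "joint_vel": joint speeds; "joint_torque": joint torques, N m; "tcp_pos": TCP position; "tool_rot": TCP orientation; "ft_force": force on the tool from outside, world axes, zero at the start; "wrist_torque": the same for the moment, N m; "opening": opening from 0.0 (shut) to 1.0 (fully open); "grasp_force": force on a finger pad.
Only numpy, scipy, OpenCV 4.12 (cv2) and the standard library are available. Lean on these libraries where they do the work, as an engineer would, in place of code of your own. Each camera call takes 0.05 s, during which the arm holds its last target. There are 200 camera calls.

## Working session

There is one attempt and no reset: what is moved stays moved. The work goes in short steps, each a Python script; the robot and the scene stay as the last script left them, time stands still between calls to the robot, and variables do not carry over. Pictures are saved under pics/ and viewed, at most 10 in all, crops included, and the job is handed in when it is done.

```bash
ls; mkdir -p pics; python3 - <<'E'
from rig import arm
import cv2,numpy as np
for c in("side","top"):
    im=arm.camera(c); cv2.imwrite(f"pics/{c}0.png",im[:,:,::-1])
    k=arm.get_calibration(c); print(c,np.round(k["intrinsics"],1).tolist(),np.round(k["camera_from_world"],3).tolist())
    for n in("organiser","tray_grip","eraser","sharpener_center","pencil_cup","dish"):
        print(n,[(np.round(r["rect"]).tolist(),int(r["pixels"].sum()),round(r["confidence"],2)) for r in arm.regions_of(c,n)])
print(arm.get_state())
a=cv2.imread("pics/side0.png");b=cv2.imread("pics/top0.png")
cv2.imwrite("pics/both0.png",cv2.resize(np.vstack([a,b]),(480,600),interpolation=cv2.INTER_AREA))
E
```

```text
pics
side [[401.4, 0.0, 313.5], [0.0, 401.4, 206.2], [0.0, 0.0, 1.0]] [[-0.941, -0.338, -0.005, 0.507], [-0.24, 0.677, -0.696, 0.209], [0.238, -0.654, -0.718, 0.942], [0.0, 0.0, 0.0, 1.0]]
organiser [([260.0, 202.0, 339.0, 266.0], 3426, 0.55)]
tray_grip [([261.0, 201.0, 336.0, 258.0], 2802, 0.68)]
eraser [([283.0, 360.0, 315.0, 374.0], 416, 0.72), ([323.0, 333.0, 341.0, 355.0], 204, 0.69), ([246.0, 389.0, 274.0, 400.0], 170, 0.49)]
sharpener_center [([273.0, 222.0, 280.0, 234.0], 54, 0.54)]
pencil_cup [([358.0, 93.0, 380.0, 146.0], 914, 0.66)]
dish [([228.0, 297.0, 265.0, 328.0], 948, 0.69), ([262.0, 200.0, 336.0, 256.0], 2847, 0.24)]
top [[396.4, 0.0, 326.5], [0.0, 396.4, 194.5], [0.0, 0.0, 1.0]] [[-0.013, -1.0, -0.013, -0.007], [-0.988, 0.015, -0.154, 0.532], [0.155, 0.01, -0.988, 1.256], [0.0, 0.0, 0.0, 1.0]]
organiser [([298.0, 154.0, 340.0, 211.0], 2068, 0.65), ([297.0, 155.0, 340.0, 206.0], 1945, 0.28)]
tray_grip [([299.0, 154.0, 341.0, 208.0], 1956, 0.76)]
eraser [([214.0, 213.0, 230.0, 232.0], 135, 0.59), ([297.0, 152.0, 342.0, 210.0], 2095, 0.53), ([197.0, 200.0, 199.0, 217.
[... 302 characters left out ...]
5)]
{'time_s': 0.7, 'joints': array([ 1.25658836e+00,  1.30367798e-01,  1.48818522e+00, -6.69298417e-06,
        1.52299844e+00, -8.54033711e-02]), 'joint_vel': array([ 0.00044208, -0.00020302, -0.00178373,  0.00063753, -0.00259726,
        0.0002048 ]), 'joint_torque': array([-1.97479603e-04, -5.69167185e+01, -5.00739348e+01, -3.28935621e-04,
        1.58810795e-03, -6.64278829e-06]), 'tcp_pos': array([0.13607507, 0.58438056, 0.2313196 ]), 'tool_rot': array([7.36405865e-06, 1.14152756e-01, 9.93463209e-01, 1.95228770e-05]), 'ft_force': array([-0.65119216,  0.31815609, -0.44930129]), 'wrist_torque': array([0.02426196, 0.01610883, 0.01444223]), 'grasp_force': 0.0, 'opening': 0.998162033986272}
```

View pics/top0.png

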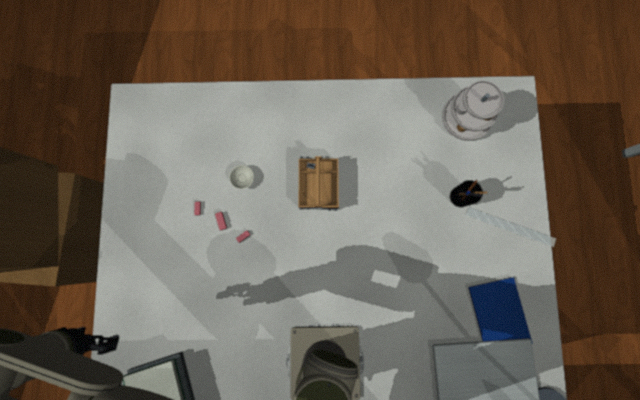

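View pics/side0.png

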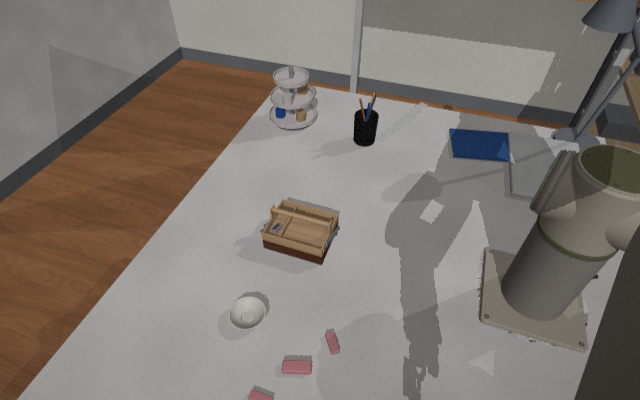

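Look-alikes, all pink blocks: top (198,208), (222,221), (244,236), matching side (260,396), (298,367), (332,343). The middle one looks largest. I'll measure it by a silhouette fit and check it in a close crop.

```bash
cat > h.py <<'E'
from rig import arm
import cv2,numpy as np
from scipy.optimize import minimize
def proj(c,P):
    k=arm.get_calibration(c);T=np.array(k["camera_from_world"]);q=np.asarray(P)@T[:3,:3].T+T[:3,3]
    p=q@np.array(k["intrinsics"]).T; return p[:,:2]/p[:,2:]
def unproj(c,uv,z):
    k=arm.get_calibration(c);T=np.array(k["camera_from_world"]);R=T[:3,:3];o=-R.T@T[:3,3]
    uv=np.atleast_2d(uv).astype(float);d=np.c_[uv,np.ones(len(uv))]@np.linalg.inv(np.array(k["intrinsics"])).T@R
    return o+d*((z-o[2])/d[:,2:])
def box(x,y,z0,z1,cx=0,cy=0):
    return np.array([[cx+a*x/2,cy+b*y/2,z] for a in(-1,1) for b in(-1,1) for z in(z0,z1)])
def place(P,p):
    c,s=np.cos(p[2]),np.sin(p[2]);return P@np.array([[c,s,0],[-s,c,0],[0,0,1]])+[p[0],p[1],0]
def silh(c,parts,p,S=8):
    m=np.zeros((400,640),np.uint8)
    for P in parts:
        h=cv2.convexHull(proj(c,place(P,p)).astype(np.float32))
        cv2.fillConvexPoly(m,np.round(h*16).astype(np.int32),1,shift=4)
    return m>0
def fit(masks,parts,p0,step=(.01,.01,.15)):
    def soft(m): return cv2.GaussianBlur(m.astype(np.float32),(0,0),1.0)
    T={c:soft(m) for c,m in masks.items()}
    f=lambda p:sum(((soft(silh(c,parts,p))-T[c])**2).sum()/T[c].sum() for c in T)
    best=None
    for dy in(-.3,0,.3):
        q=np.array(p0,float)+[0,0,dy];sx=np.vstack([q]+[q+np.eye(3)[i]*step[i] for i in range(3)])
        r=minimize(f,q,method="Nelder-Mead",options=dict(initial_simplex=sx,xatol=1e-4,fatol=1e-5))
        if best is None or r.fun<best.fun: best=r
    return best.x,best.fun
def pink(im):
    h=cv2.cvtColor(im,cv2.COLOR_RGB2HSV);return ((h[...,0]>165)|(h[...,0]<5))&(h[...,1]>70)&(h[...,2]>70)
def comp(m,uv,r=4):
    n,l=cv2.connectedComponents(m.astype(np.uint8));w=l[uv[1]-r:uv[1]+r,uv[0]-r:uv[0]+r];return l==np.bincount(w[w>0]).argmax()
ORG=[box(.16,.13,0,.058)]+[box(.004,.022,.058,.091,cx=s*.078) for s in(-1,1)]+[box(.152,.012,.077,.089)]
E
cat > m.py <<'E'
from h import *
I={c:arm.camera(c) for c in("top","side")}
pk={c:pink(I[c]) for c in I}
for a,b in(((198,208),(260,396)),((222,221),(298,367)),((244,236),(332,343))):
    M={"top":comp(pk["top"],a),"side":comp(pk["side"],b)}
    out=[]
    for c in M:
        P=unproj(c,np.argwhere(M[c])[:,::-1],.008)[:,:2].astype(np.float32)*1000
        r=cv2.minAreaRect(P);out.append((np.round(r[0]).tolist(),np.round(r[1]).tolist(),round(r[2])))
    print(out)
    if a[0]==222:
        print("ER",[fit(M,[box(.06,.025,0,.015)],[*unproj("top",a,.008)[0,:2],y0]) for y0 in(0,.6,1.2,1.8,2.4)])
M={}
for c in I:
    m=np.zeros((400,640),bool)
    for n in("organiser","tray_grip"): m|=arm.regions_of(c,n)[0]["pixels"]
    M[c]=m
p0=[*unproj("top",(319,182),.05)[0,:2],0]
P,e=fit(M,ORG,p0);print("ORG",P,e,[fit({c:M[c]},ORG,p0) for c in M])
for c in I: print(c,proj(c,place(np.array([[.076,0,.083],[-.076,0,.083],[.08,.065,.058],[-.08,.065,.058],[.08,-.065,.058],[-.08,-.065,.058]]),P)).round().tolist())
for n,z in(("sharpener_center",.044),("dish",.02),("pencil_cup",.05)):
    for c in I:
        r=arm.regions_of(c,n)
        if r: print(n,c,unproj(c,np.argwhere(r[0]["pixels"]).mean(0)[::-1],z).round(3))
def crop(c,x,y,w,h,s):
    im=I[c].copy();k=silh(c,ORG,P).astype(np.uint8);B=cv2.resize(im[y:y+h,x:x+w],None,fx=s,fy=s,interpolation=cv2.INTER_CUBIC)
    K=cv2.resize(k[y:y+h,x:x+w],None,fx=s,fy=s,interpolation=cv2.INTER_NEAREST)
    cv2.drawContours(B,cv2.findContours(K,0,2)[0],-1,(0,255,0),1);return B[:,:,::-1]
cv2.imwrite("pics/c1.png",np.vstack([np.hstack([crop("top",185,160,80,60+20,5)[:300],crop("top",280,140,80,80,5)[:400][50:350]]),np.hstack([crop("side",240,325,110,75,4)[:300,:400],crop("side",250,190,100,75,4)])]))
E
python3 m.py
```

```text
[([497.0, 419.0], [41.0, 17.0], 2), ([498.0, 418.0], [47.0, 17.0], 20)]
[([454.0, 341.0], [58.0, 23.0], 20), ([453.0, 344.0], [57.0, 27.0], 20)]
ER [(array([0.45296808, 0.34173896, 0.28324739]), np.float64(0.3207301199436188)), (array([0.45454385, 0.34138129, 0.34549079]), np.float64(0.3177865147590637)), (array([0.45454385, 0.34138129, 0.34549079]), np.float64(0.3177865147590637)), (array([0.45235491, 0.3421394 , 0.28538296]), np.float64(0.3332458436489105)), (array([0.45340999, 0.34209736, 3.43285356]), np.float64(0.32433414459228516))]
[([402.0, 265.0], [17.0, 44.0], 37), ([400.0, 270.0], [19.0, 47.0], 35)]Traceback (most recent call last):
  File "m.py", line 19, in <module>
    P,e=fit(M,ORG,p0);print("ORG",P,e,[fit({c:M[c]},ORG,p0) for c in M])
                                       ~~~^^^^^^^^^^^^^^^^^
  File "h.py", line 28, in fit
    r=minimize(f,q,method="Nelder-Mead",options=dict(initial_simplex=sx,xatol=1e-4,fatol=1e-5))
    res = _minimize_neldermead(fun, x0, args, callback, bounds=bounds,
                               **options)
    fxc = func(xc)
    fx = function(np.copy(x), *(wrapper_args + args))
  File "h.py", line 24, in <lambda>
    f=lambda p:sum(((soft(silh(c,parts,p))-T[c])**2).sum()/T[c].sum() for c in T)
               ~~~^^^^^^^^^^^^^^^^^^^^^^^^^^^^^^^^^^^^^^^^^^^^^^^^^^^^^^^^^^^^^^^
  File "h.py", line 24, in <genexpr>
    f=lambda p:sum(((soft(silh(c,parts,p))-T[c])**2).sum()/T[c].sum() for c in T)
                          ~~~~^^^^^^^^^^^
  File "h.py", line 18, in silh
    h=cv2.convexHull(proj(c,place(P,p)).astype(np.float32))
                     ~~~~^^^^^^^^^^^^^^
  File "h.py", line 5, in proj
    k=arm.get_calibration(c);T=np.array(k["camera_from_world"]);q=np.asarray(P)@T[:3,:3].T+T[:3,3]
ValueError: time passes only in moves, steps and waits
```

```bash
python3 - <<'E'
s=open('h.py').read()
s=s.replace("def proj","CAL={c:arm.get_calibration(c) for c in('top','side')}\ndef proj",1).replace("k=arm.get_calibration(c)","k=CAL[c]")
open('h.py','w').write(s)
E
python3 m.py; python3 -c "
from rig import arm;print(arm.get_state()['time_s'])"
```

```text
[([497.0, 419.0], [41.0, 17.0], 2), ([498.0, 418.0], [47.0, 17.0], 20)]
[([454.0, 341.0], [58.0, 24.0], 18), ([453.0, 344.0], [57.0, 27.0], 20)]
ER [(array([0.45306281, 0.34243821, 0.2753359 ]), np.float64(0.29796963930130005)), (array([0.45446025, 0.34151877, 0.34931436]), np.float64(0.29663002490997314)), (array([0.45446025, 0.34151877, 0.34931436]), np.float64(0.29663002490997314)), (array([0.45443438, 0.3414633 , 3.49978731]), np.float64(0.29663002490997314)), (array([0.45443438, 0.3414633 , 3.49978731]), np.float64(0.29663002490997314))]
[([402.0, 265.0], [18.0, 44.0], 37), ([399.0, 270.0], [19.0, 47.0], 36)]
ORG [ 0.56846082  0.01390908 -0.01832868] 0.04444155842065811 [(array([ 0.5705249 ,  0.01142784, -0.0236622 ]), np.float64(0.02013498917222023)), (array([ 0.56727014,  0.01576101, -0.01423523]), np.float64(0.019178258255124092))]
top [[318.0, 158.0], [317.0, 205.0], [298.0, 158.0], [297.0, 207.0], [338.0, 159.0], [338.0, 207.0]]
side [[273.0, 208.0], [329.0, 224.0], [261.0, 232.0], [321.0, 250.0], [282.0, 198.0], [338.0, 213.0]]
sharpener_center top [[0.629 0.037 0.044]]
sharpener_center side [[0.568 0.017 0.044]]
dish top [[0.599 0.272 0.02 ]]
dish side [[0.598 0.274 0.02 ]]
pencil_cup top [[ 0.527 -0.467  0.05 ]]
pencil_cup side [[ 0.524 -0.477  0.05 ]]
1.6
```

View pics/c1.png

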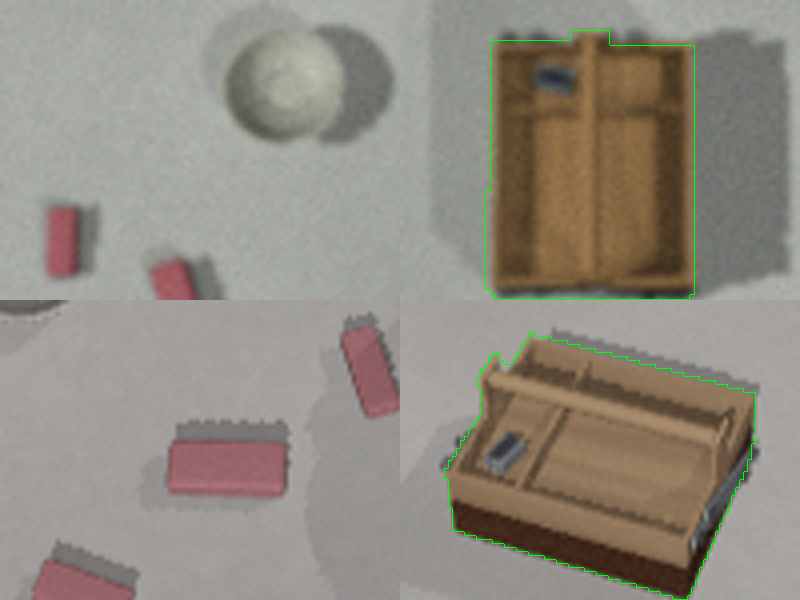

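The middle eraser is clearly the largest (60×25; side 298,367, top 222,221). The organiser outline fits, with the sharpener bay at world +x, so the tray opens toward world −y. Now the tray opening.

```bash
cat >> h.py <<'E'
ORGP=np.array([.5687,.0138,-.018])
def quat(a): return np.array([0,np.cos(a/2),np.sin(a/2),0])   # tool down, tool x at heading a
QO=quat(ORGP[2]+np.pi)
def op(x,y,z): return place(np.array([[x,y,z]]),ORGP)[0]
def arc(q): return 0,.1*(np.cos(.436+q)-np.cos(.436)),.1*(np.sin(.436+q)-np.sin(.436))
def st(t=""):
    s=arm.get_state();print(t,"t",round(s["time_s"],2),"p",s["tcp_pos"].round(4),"F",s["ft_force"].round(1),"T",s["wrist_torque"].round(2),"op",round(s["opening"],3),"g",round(s["grasp_force"],1));return s
def follow(q0,q1,n,off,v=.1):
    for q in np.linspace(q0,q1,n+1)[1:]:
        arm.servo_line(op(*arc(q))-op(0,0,0)+off,max_speed=v); st(f"q{q:.2f}")
E
python3 - <<'E'
from h import *
arm.command_gripper(.5);st()
arm.move_pose(op(0,0,.17),QO);st()
arm.servo_line(op(0,0,.064),max_speed=.15);st("down")
arm.command_gripper(0.0);s=st("grip")
cv2.imwrite("pics/g.png",np.vstack([cv2.resize(arm.camera("side")[150:290,220:400],None,fx=3,fy=3)[:300],cv2.resize(arm.camera("top")[130:230,260:440],None,fx=3,fy=3)])[:,:,::-1])
E
```

```text
t 2.09 p [0.1361 0.5844 0.2313] F [ 0.8 -0.3 -0.4] T [-0.01  0.04 -0.02] op 0.501 g 0.0
 t 4.63 p [0.5687 0.0146 0.1701] F [ 0.1 -0.3 -0.3] T [-0.03 -0.03 -0.01] op 0.499 g 0.0
down t 5.49 p [0.5695 0.0139 0.065 ] F [ 0.2 -0.2  1. ] T [0.04 0.03 0.  ] op 0.496 g 0.0
grip t 5.89 p [0.5697 0.0135 0.0653] F [-0.6 -3.1  6.5] T [-0.33  0.08  0.04] op 0.114 g 58.5
```

View pics/g.png

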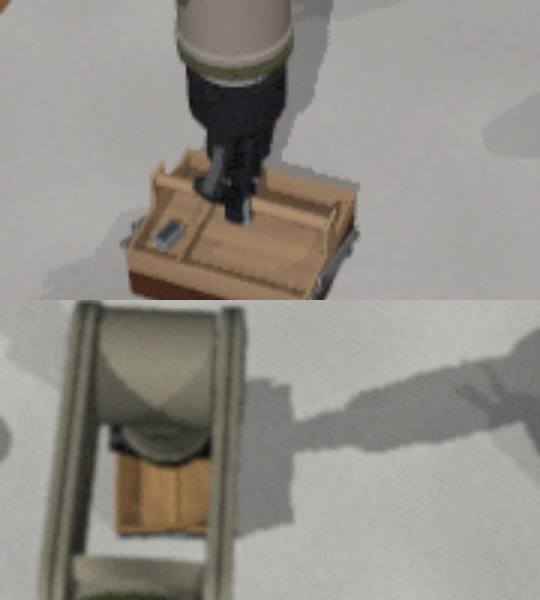

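The bar is gripped at its middle (side view, crop ~(235,185)), with the sharpener still in its bay. Now the arc.

```bash
python3 - <<'E'
from h import *
off=arm.get_state()["tcp_pos"]-[0,0,0]
off=op(0,0,.064)+[0.0005,0,0]
follow(0,.3,2,off,.06)
follow(.3,2.08,9,off,.08)
E
```

```text
q0.15 t 6.39 p [0.5694 0.0069 0.0773] F [3.  2.5 0.9] T [ 0.43 -0.48  0.07] op 0.115 g 58.7
q0.30 t 6.79 p [ 0.5693 -0.0021  0.089 ] F [3.5 4.7 2. ] T [ 0.81 -0.52  0.05] op 0.115 g 59.0
q0.50 t 7.19 p [ 0.5692 -0.0167  0.1026] F [2.8 6.9 5.8] T [ 0.9  -0.34  0.03] op 0.121 g 59.4
q0.70 t 7.59 p [ 0.5691 -0.0339  0.1131] F [1.  5.5 9.1] T [ 0.73 -0.13  0.07] op 0.116 g 59.7
q0.89 t 7.99 p [ 0.5689 -0.0531  0.1201] F [ 1.   3.4 10.9] T [ 0.48 -0.12  0.12] op 0.115 g 59.9
q1.09 t 8.39 p [ 0.5687 -0.0732  0.123 ] F [ 0.1  0.6 11.1] T [ 0.03 -0.07  0.08] op 0.113 g 59.9
q1.29 t 8.79 p [ 0.5684 -0.0936  0.1217] F [ 1.8 -2.4  9.4] T [-0.39 -0.26  0.11] op 0.121 g 59.8
q1.49 t 9.19 p [ 0.5681 -0.113   0.1165] F [ 2.6 -4.3  7.9] T [-0.61 -0.46  0.13] op 0.117 g 59.5
q1.68 t 9.59 p [ 0.5678 -0.1309  0.1076] F [ 4.5 -4.3  5.3] T [-0.71 -0.76  0.11] op 0.115 g 59.3
q1.88 t 9.99 p [ 0.5675 -0.1465  0.0953] F [ 6.  -4.8  3.2] T [-0.78 -0.94  0.1 ] op 0.118 g 59.1
q2.08 t 10.39 p [ 0.5674 -0.1591  0.0806] F [ 6.9 -3.7  3.9] T [-0.56 -1.03  0.06] op 0.118 g 59.1
```

```bash
python3 - <<'E'
from h import *
arm.dwell(.3);arm.command_gripper(.5);arm.dwell(.3);st("rel")
p=arm.get_state()["tcp_pos"]
arm.servo_line([p[0],p[1],.2],max_speed=.2)
QE=quat(.345+np.pi)
E=np.array([.454,.342,0])
arm.command_gripper(.65)
arm.move_pose(E+[0,0,.12],QE);st("hover")
I={c:arm.camera(c) for c in("top","side")}
arm.servo_line(E+[0,0,.003],max_speed=.12);st("down")
arm.command_gripper(0.);st("grip")
arm.servo_line(E+[0,0,.06],max_speed=.12);st("lift")
J=arm.camera("side")
cv2.imwrite("pics/e.png",np.vstack([np.hstack([cv2.resize(I["side"][180:380,200:400],(400,400))[:300],cv2.resize(J[250:400,200:400],(400,300))]),cv2.resize(I["top"][120:240,180:500],(800,300))])[:,:,::-1])
E
```

```text
rel t 11.41 p [ 0.5661 -0.1579  0.0803] F [-0.  -0.2  0.2] T [-0.    0.   -0.02] op 0.498 g 0.0
hover t 14.32 p [0.4548 0.3413 0.1203] F [ 0.  -0.4  0.2] T [ 0.02 -0.01  0.01] op 0.653 g 0.0
down t 15.54 p [0.4547 0.3425 0.004 ] F [ 0.4 -0.3  0.2] T [-0.04 -0.02 -0.01] op 0.652 g 0.0
grip t 15.93 p [0.4549 0.3426 0.0042] F [-0.8 -0.1  5.4] T [-0.07  0.07 -0.06] op 0.273 g 59.6
lift t 16.56 p [0.4537 0.3418 0.0596] F [-0.4 -0.1 -1.7] T [0.02 0.05 0.02] op 0.271 g 58.8
```

View pics/e.png

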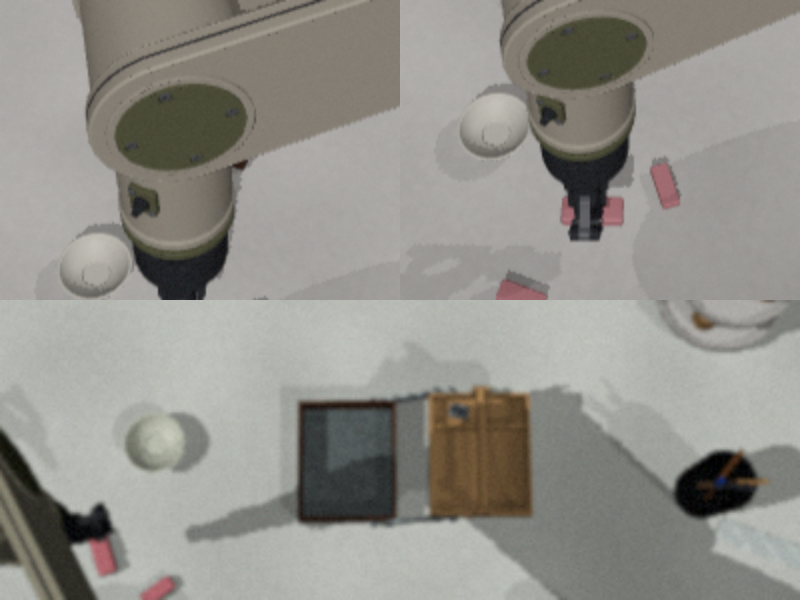

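Eraser gripped at its middle (crop ~(592,212)). The compartment is empty and uncovered, the tray is fully open with the sharpener inside, and dish and cup haven't moved. Placing.

```bash
python3 - <<'E'
from h import *
p=arm.get_state()["tcp_pos"]
arm.servo_line([p[0],p[1],.14],max_speed=.2)
arm.move_pose(op(0,0.003,.14),QO);st("over")
arm.servo_line(op(0,0.003,.03),max_speed=.15)
arm.servo_line(op(0,0.003,.0087),max_speed=.05);st("down")
arm.command_gripper(.45);arm.dwell(.2);st("rel")
arm.servo_line(op(0,.003,.17),max_speed=.2)
p=op(*arc(2.09))
arm.move_pose(np.array([p[0]-.0005,p[1],.19]),QO);st("hover bar")
I={c:arm.camera(c) for c in("top","side")}
cv2.imwrite("pics/p.png",np.hstack([cv2.resize(I["side"][170:290,240:440],(400,240)),cv2.resize(I["top"][120:240,280:480],(400,240))])[:,:,::-1])
E
```

```text
over t 18.46 p [0.5684 0.0179 0.1396] F [-0.9 -0.2  0.3] T [0.04 0.02 0.02] op 0.272 g 58.7
down t 19.92 p [0.5684 0.0168 0.0082] F [-0.7  0.7  0.6] T [-0.01  0.09  0.02] op 0.271 g 58.9
rel t 20.42 p [0.5687 0.0168 0.0087] F [-0.4 -0.3  0.9] T [ 0.01  0.03 -0.03] op 0.453 g 0.0
hover bar t 22.12 p [ 0.5645 -0.1583  0.1886] F [ 0.7  0.7 -0.6] T [ 0.04  0.01 -0.  ] op 0.45 g 0.0
```

View pics/p.png

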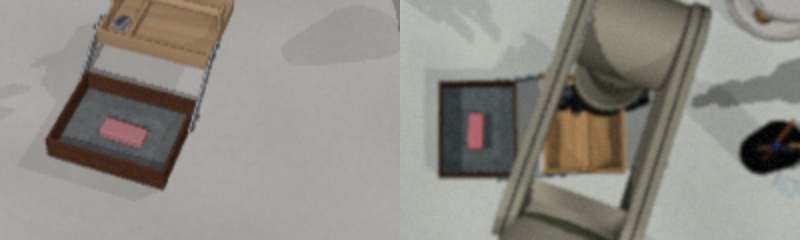

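Eraser lies flat in the middle of the compartment (side crop (123,132)). Now close the tray, slowly at the end.

```bash
python3 - <<'E'
from h import *
off=op(0,0,.064)+[-.0005,0,.0]
p=op(*arc(2.09))-op(0,0,0)+off
arm.servo_line(p,max_speed=.15);st("down")
arm.command_gripper(0.);st("grip")
follow(2.09,.4,10,off,.08)
follow(.4,.1,3,off,.04)
follow(.1,0,4,off,.012)
arm.dwell(.3);st("closed")
E
```

```text
down t 23.1 p [ 0.5659 -0.1585  0.0807] F [-0.3  0.3  1.1] T [-0.    0.02 -0.02] op 0.45 g 0.0
grip t 23.47 p [ 0.5661 -0.1592  0.081 ] F [-0.5 -1.3  6. ] T [-0.42  0.02  0.1 ] op 0.115 g 58.6
q1.92 t 23.82 p [ 0.5661 -0.1487  0.0936] F [ 0.5 -6.8  4.7] T [-1.07 -0.07  0.07] op 0.113 g 59.0
q1.75 t 24.18 p [ 0.5664 -0.1359  0.1046] F [-0.2 -6.9  7.1] T [-1.02  0.15  0.09] op 0.116 g 59.3
q1.58 t 24.54 p [ 0.5666 -0.1212  0.1134] F [-2.5 -5.6  9.9] T [-0.84  0.37  0.12] op 0.117 g 59.6
q1.41 t 24.9 p [ 0.5669 -0.1051  0.1197] F [-3.3 -3.7 12.1] T [-0.57  0.51  0.1 ] op 0.117 g 59.8
q1.24 t 25.26 p [ 0.5671 -0.0879  0.123 ] F [-4.7 -1.2 13.8] T [-0.18  0.72  0.07] op 0.117 g 60.0
q1.08 t 25.62 p [ 0.5673 -0.0703  0.1233] F [-4.9  1.8 14. ] T [0.21 0.73 0.04] op 0.12 g 60.1
q0.91 t 25.98 p [ 0.5675 -0.0529  0.1205] F [-4.5  4.6 12.8] T [0.67 0.66 0.08] op 0.114 g 60.0
q0.74 t 26.33 p [ 0.5675 -0.0364  0.1148] F [-3.6  5.7 10.9] T [0.96 0.5  0.04] op 0.119 g 59.7
q0.57 t 26.69 p [ 0.5676 -0.0212  0.1063] F [-0.8  6.7  7.5] T [1.04 0.26 0.08] op 0.114 g 59.4
q0.40 t 27.05 p [ 0.5676 -0.0078  0.0956] F [-0.3  5.7  5.1] T [0.96 0.05 0.03] op 0.114 g 59.1
q0.30 t 27.45 p [ 0.5676 -0.0011  0.0884] F [-1.1  4.6  3. ] T [ 0.86 -0.04  0.06] op 0.113 g 59.0
q0.20 t 27.85 p [0.5677 0.0051 0.0804] F [0.4 5.8 2.1] T [ 0.75 -0.07  0.09] op 0.117 g 58.8
q0.10 t 28.25 p [0.5677 0.0103 0.0719] F [0.6 4.6 1.4] T [ 0.77 -0.2   0.11] op 0.117 g 58.8
q0.08 t 28.61 p [0.5678 0.0114 0.07  ] F [-0.2  5.5  1. ] T [ 0.85 -0.09  0.07] op 0.117 g 58.8
q0.05 t 28.97 p [0.5678 0.0125 0.0677] F [0.6 5.9 0.6] T [ 0.88 -0.07  0.13] op 0.116 g 58.8
q0.02 t 29.32 p [0.5679 0.0133 0.0659] F [-2.1  4.9  2.5] T [0.8  0.19 0.11] op 0.114 g 59.0
q0.00 t 29.68 p [0.5682 0.0134 0.0654] F [-8.2  1.5 17.3] T [0.12 1.37 0.13] op 0.119 g 60.4
closed t 29.98 p [0.5682 0.0134 0.0654] F [-8.3  1.  16.8] T [0.17 1.44 0.07] op 0.116 g 60.4
```

```bash
python3 - <<'E'
from h import *
arm.command_gripper(.45);arm.dwell(.2);st("rel")
p=arm.get_state()["tcp_pos"]
arm.servo_line([p[0],p[1],.19],max_speed=.15)
arm.move_joints([1.257,.13,1.488,0,1.523,-.085]);arm.dwell(.3);st("away")
I={c:arm.camera(c) for c in("top","side")}
def crop(c,x,y,w,h,s):
    im=I[c];k=silh(c,ORG,ORGP).astype(np.uint8);B=cv2.resize(im[y:y+h,x:x+w],None,fx=s,fy=s,interpolation=cv2.INTER_CUBIC)
    K=cv2.resize(k[y:y+h,x:x+w],None,fx=s,fy=s,interpolation=cv2.INTER_NEAREST)
    cv2.drawContours(B,cv2.findContours(K,0,2)[0],-1,(0,255,0),1);return B[:,:,::-1]
A=np.hstack([crop("side",250,190,100,75,4),crop("top",270,140,100,75,4)])
cv2.imwrite("pics/f.png",np.vstack([A,cv2.resize(I["top"][130:250,180:500],(800,300))[:,:,::-1]]))
E
```

```text
rel t 30.57 p [0.5681 0.0137 0.0638] F [ 0.2  0.2 -0.2] T [0.02 0.03 0.07] op 0.45 g 0.0
away t 34.4 p [0.1362 0.5844 0.2316] F [-0.5  0.4 -0.6] T [-0.01 -0.    0.05] op 0.447 g 0.0
```

View pics/f.png

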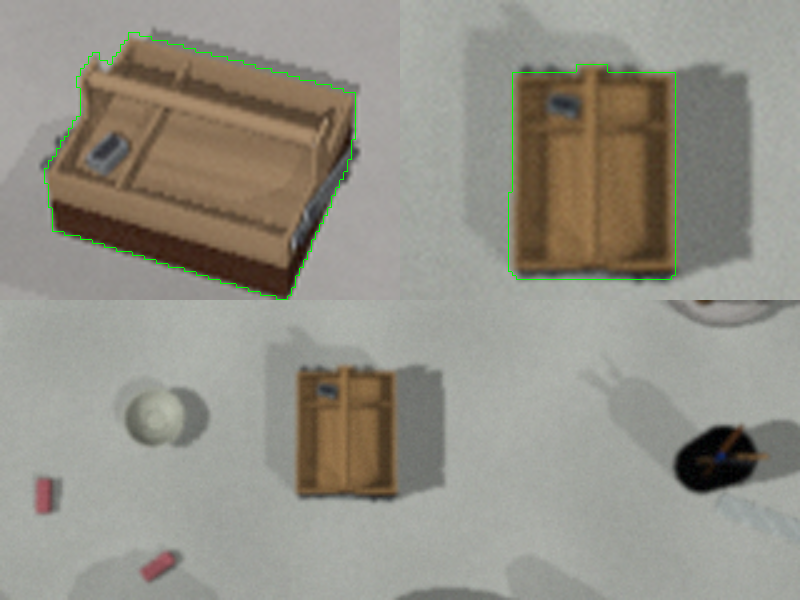

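The tray is fully closed, seated against the same outline as at the start. The sharpener is in its bay (side crop (107,153)), and the dish, cup and smaller erasers are untouched.

```bash
python3 -c "
from rig import arm;print(arm.finish_job())"
```

```text
the job is handed in; nothing more can be done
None
```

I handed the job in at about 34 s: the pink eraser lies in the organiser's compartment under the fully closed tray, the sharpener is still in the tray, and the pencil cup and dish have not moved.

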